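# Let down the wound wire winder

## Task

The little wire winder on the goldsmith's bench has been left wound up, its spring-loaded crank held by the pawl on the ratchet wheel only a few millimetres short of the red end stop. Flick the orange thumb lever right over to its off side, then take the crank and wind it on just a touch, without leaning on the red stop, until the pawl springs clear of the wheel, and ease the crank slowly back in hand, never letting it run away, until it rests gently against the black rest stop. Leave the lever off, let go, and do not disturb the things lying round about.

Things in the scene. Friction and masses are not known exactly. Their poses are not given: they have to be found in the camera images.
- winder: The wire winder, fixed to the bench: green base plate 220 x 260 mm, 12 mm thick. Origin: underside of the plate, on the drum's upright axis. x points to the side with the dark wire guide (away from the robot at yaw 0), y to its left, z up. At the start its crank points along 170 degrees (anticlockwise from its x), and the lever and pawl stand on its -y side.
- drum (a joint): Angle (rad) of spring drum, steel ratchet wheel (84 mm across) and crank together; anticlockwise from above is winding on. 0: on the black rest stop, crank along 84 degrees in the winder's frame. Starts near 1.48, held by the pawl. Its spring pulls back with 5 to 14 N at the grip when wound (differs each time) and 1.5 to 10 N at 0; let go, it spins back at 3 to 8 rad/s.
- lever (a joint): Thumb lever angle (rad): 0 pawl on, 0.6 off (end of travel). It swings clockwise from above about a post at (-38, -52.5) mm in the winder's frame, so its orange post moves about 30 mm towards the winder's -x. Stiff: takes 3 to 4 N at the post, stays where it is put. It drives the pawl through a weak spring, so turned off under load it leaves the pawl trapped in the tooth.
- grip_top (a point): Centre of the top of the crank's black upright grip: 22 mm diameter, 44 mm tall (62 to 106 mm above the bench), free to spin on its pin, 65 mm from the drum axis. The flat steel crank arm, 12 mm wide, is just beneath it, its top 60 mm above the bench.
- lever_top (a point): Centre of the top of the lever's orange post: 12 mm diameter, top 96.5 mm above the bench, upright, free-standing above 43 mm; 50 mm from the lever's pivot. At the start it is at about (-23, -100) mm in the winder's frame.
- drum_axis (a point): Point on the drum's upright axis, 60 mm above the bench, at the crank hub.
- pawl_tip (a point): Top of the dark steel pawl's tip, 36 mm above the bench, 39 mm from the drum axis when it sits in a tooth. With the lever off it stays in the tooth, held by the load, until the crank is wound on about 2 mm at the grip (drum angle about 1.514); it then springs out to about 59 mm from the axis. It should be clear, past 48 mm, before the crank goes back.
- end_stop: Red-topped post 10 mm diameter, top 63 mm above the bench (origin at its foot), 50 mm from the drum axis: the crank arm meets it at drum angle 1.530, about 3 mm of grip travel beyond where the pawl holds it. Rigid: the arm may touch it lightly (a few newtons) but must not be leant on it.
- rest_stop: Black-topped post like the end stop (10 mm diameter, top 63 mm above the bench, origin at its foot), 50 mm from the drum axis: the crank arm rests against it at drum angle 0, the spring pressing it on with 2 to 14 N. Not to be rammed.
- pot: White cup, 72 mm across, 75 mm tall, origin under its centre. A bystander.
- jar: Amber jar with a red cap, 52 mm across, 55 mm tall, origin under its centre. A bystander.
- driver: Screwdriver with blue handle lying on the bench beyond the winder, 150 mm long, origin under its middle. A bystander.

How it is judged:
On the way, in this order (a step that is already met when the one before it is completed fails the run):
1. the thumb lever has been flicked to its off side while the pawl still holds the wheel (value of joint lever above 0.5 rad and value of joint drum above 1.4 rad), for 0.2 s.
2. the crank has been wound on enough for the pawl to spring clear (horizontal distance between pawl_tip and drum_axis above 0.048 m), for 0.1 s.
3. the crank has come half way back (value of joint drum below 0.8 rad), for 0.1 s.
At the end, for the whole second after the job is handed in: The crank is let go and still, resting against the black rest stop (drum within 0.04 rad of 0), and the thumb lever is still off (above 0.5 rad) (value of joint drum between -0.04 and 0.04 rad and velocity of joint drum between -0.05 and 0.05 rad/s and value of joint lever above 0.5 rad); the robot touches nothing.
It fails at once if the drum ran back (faster than 2 rad/s, short of the last 0.1 rad before the rest stop) (velocity of joint drum below -2 rad/s and value of joint drum above 0.1 rad).
It fails at once if the crank was forced against the red end stop (over 7 N) (contact force between drum and end_stop above 7 N).
It fails at once if the crank was forced against the black rest stop (over 35 N) (contact force between drum and rest_stop above 35 N).
It fails at once if a bystander was shifted by more than 20 mm (distance of any of pot, jar, driver from where it was at the start of the episode above 0.02 m).
It also fails if it takes over 72 s, if anything falls off the work surface, if the arm or the gripper's body presses on something with over 40 N, if the wrist force passes 120 N, or if a joint passes its speed limit or range.

## Robot

A 7-joint arm with a two-finger parallel gripper is mounted at the origin on the work surface. World frame = base frame: x ahead of the robot, y to its left, z up, the work surface at z = 0. Lengths are in m, angles in rad, forces in N, time in s.
With the tool pointing down it reaches from about 0.425 to 0.95 m from the base axis. Payload 4.7 kg.
Tool frame: the origin (TCP) lies midway between the tips of the shut fingers; the grasp point (between the pads) lies 19 mm behind it; z points along the fingers, y is the line along which they close (so a half turn about z gives the same grasp; the last joint's range is limited). The gripper opens to 87 mm and grips with 3 to 60 N. Pads are 19 mm wide; open, the fingers measure 117 mm over their backs; the gripper's body (75 mm by 190 mm) begins 51 mm behind the grasp point.
Start: joints at [-1.18, 0.469, -0.049, 1.532, 0.024, 1.141, -0.082], TCP at [0.275, 0.616, 0.223] pointing down, gripper open.
Joint ranges: [-2.59, 2.59], [-0.33, 1.99], [-1.39, 1.29], [0.1, 2.45], [-1.04, 4.18], [0.21, 1.99], [-2.66, 2.66]. Speed limits (rad/s): [2.57, 2.57, 3.14, 3.14, 3.14, 3.14, 3.14].

## Interface

Orientations are given as a rotation vector (axis times angle).
In Python, from cell import ctrl, cams, job gives the robot as it stands.
- The arm moves only by the shell command python3 -m pendant 'ROWS' [FORCE]. ROWS is JSON, a list that holds one entry, the list of rows, each a list of 7 numbers: the shift along the tool's x, y, z in units of 120 mm (1.0 is 120 mm), then the turn, a rotation vector about the tool's x, y, z in units of 90 degrees (1.0 is 90 degrees), then the closure, from -1 (fully open) to 1 (shut), so that 0 is half open. In form: [[[dx, dy, dz, rx, ry, rz, gripper], ...]]. A call has 1 to 10 rows; each row is the pose to reach, as a shift and turn from the pose commanded when the call began, along the tool's axes at that moment; what a row does not reach only later rows make up. A row lasts 1/12 s, in which the tool goes at most 41.7 mm and 7.16 degrees, less where a joint would pass 70% of its speed; a pose out of reach is approached as far as the arm can. A call with a number of a shift or a turn outside -1 to 1 is refused whole. A call with a gripper value outside its range is refused whole. The fingers move at their own pace and stop on an object; FORCE is the grip in N (left out, the last holds). Time passes only in rows, so rows that repeat a pose let the fingers close. It gives the time, the measured TCP pose, the force, the opening and the grip force at its end, in the units of the state.
- ctrl.sense(): the state, without advancing time (a new reading comes with each control period).
- cams.snapshot(name): name is "scene" or "side" or "wrist"; returns the picture (400x640x3 uint8, red, green, blue); there is no depth.
- cams.get_calibration(name): a dict with "fx", "fy", "cx", "cy" (pixels), "k1" (the pictures are not rectified: a ray, as slopes to the right and down, at radius r is drawn at 1 + k1 r^2 times it, then the intrinsics apply), "rvec" (rotation vector, rad) and "tvec" (3), from world to camera coordinates, as OpenCV has them. Camera axes: x right, y down, z forward; pixel columns grow to the right and rows downward; lengths in m; the calibration is good to about 2 mm. A picture is of the moment at which its call begins: read the wrist's pose just before it. get_calibration takes no time and is no camera call; for the wrist camera it gives the pose at the moment of the call.
- job.hand_in(): hands the job in; it is judged then, once.
The state is a dict: "time": time; "joint_pos": joint angles; "qvel": joint speeds; "joint_torque": joint torques, N m; "eef_pos": TCP position; "tcp_rot": TCP orientation; "contact_force": force on the tool from outside, world axes, zero at the start; "ft_torque": the same for the moment, N m; "opening": finger opening in m; "grip_force": force on a finger pad.
Only numpy, scipy, OpenCV 4.12 (cv2) and the standard library are available. Lean on these libraries where they do the work, as an engineer would, in place of code of your own. Each camera call takes 0.05 s, during which the arm holds its last target. There are 200 camera calls.

## Working session

There is one attempt and no reset: what is moved stays moved. The work goes in short steps, Python scripts to look and compute and a shell command to move; the robot and the scene stay as the last step left them, time stands still between calls to the robot, and variables do not carry over. Pictures are saved under pics/ and viewed, at most 10 in all, crops included, and the job is handed in when it is done.

```bash
mkdir -p pics; cat > h.py <<'E'
import numpy as np, cv2
from cell import ctrl, cams, job
from scipy.spatial.transform import Rotation as R
def snap(name,fn):
    im=cams.snapshot(name); cv2.imwrite('pics/'+fn,im[:,:,::-1]); return im
def ray(cal,u,v):
    x=np.array([(u-cal['cx'])/cal['fx'],(v-cal['cy'])/cal['fy']]); y=x.copy()
    for _ in range(20): y=x/(1+cal['k1']*(y@y))
    M=R.from_rotvec(np.ravel(cal['rvec'])).as_matrix(); t=np.ravel(cal['tvec'])
    return -M.T@t, M.T@np.array([y[0],y[1],1])
def atz(cal,u,v,z):
    c,d=ray(cal,u,v); return c+d*(z-c[2])/d[2]
def proj(cal,p):
    q=R.from_rotvec(np.ravel(cal['rvec'])).as_matrix()@np.array(p)+np.ravel(cal['tvec'])
    s=q[:2]/q[2]; s=s*(1+cal['k1']*(s@s)); return s*[cal['fx'],cal['fy']]+[cal['cx'],cal['cy']]
E
python3 - <<'E'
from h import *
for n in ('scene','side'):
    snap(n,n+'0.png'); print(n,cams.get_calibration(n))
s=ctrl.sense(); print(s['time'],s['eef_pos'],s['tcp_rot'],s['contact_force'])
E
```

```text
scene {'fx': 400.6261297672002, 'fy': 400.6261297672002, 'cx': 319.09423226262055, 'cy': 203.2407287625514, 'k1': -0.00015333627083347098, 'rvec': array([ 1.13775293,  2.57713442, -0.77440577]), 'tvec': array([ 0.38348673, -0.36782969,  1.43833084])}
side {'fx': 369.7321574666849, 'fy': 369.7321574666849, 'cx': 317.2926705025492, 'cy': 195.5124346989394, 'k1': -0.05273781081134207, 'rvec': array([ 0.97363273, -2.51864872,  0.98239504]), 'tvec': array([0.47714706, 0.31981028, 0.58563265])}
0.1 [0.27485078 0.61592436 0.22160484] [-6.54357581e-01 -3.07236145e+00  2.67308108e-03] [-0.01539493  0.39417867 -0.84135444]
```

View pics/scene0.png

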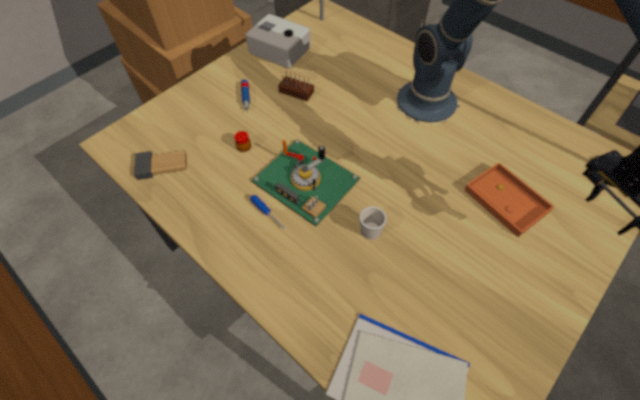

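View pics/side0.png

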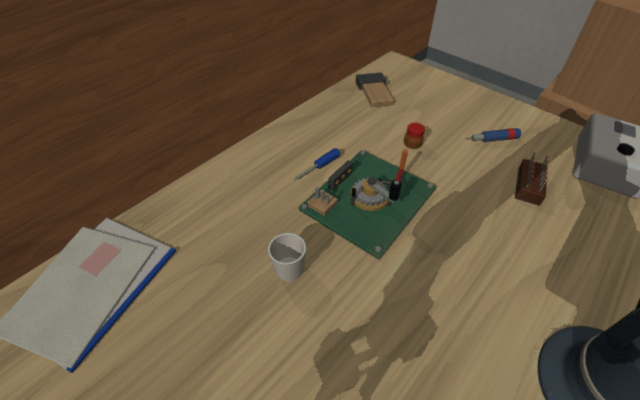

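The scene view shows the grip at about (321,150) and the orange lever top at (284,142). In the side view they are at (396,182) and (404,152), and the pot and jar stand clear of the plate.

```bash
python3 - <<'E'
from h import *
a=cams.get_calibration('scene');b=cams.get_calibration('side')
for n,p,q,z in [('grip',(321,149),(396,181),.106),('lever',(284,142),(404,152),.0965),('hub',(305,170),(371,183),.06),('pot',(373,212),(288,243),.07),('jar',(243,136),(416,129),.055)]:
    print(n,atz(a,*p,z).round(3),atz(b,*q,z).round(3))
for n in ((298,141),(359,178),(317,221),(252,180)): print(atz(a,*n,.012).round(3))
for n in ((365,152),(435,186),(380,254),(301,208)): print(atz(b,*n,.012).round(3))
s=ctrl.sense(); print(R.from_rotvec(s['tcp_rot']).as_matrix().round(3))
c=cams.get_calibration('wrist'); print(ray(c,320,200),c['fx'],s['eef_pos'])
x=cv2.imread('pics/scene0.png')[120:230,230:380]; y=cv2.imread('pics/side0.png')[130:260,290:440]
x=cv2.resize(x[:,:],(600,440),interpolation=2); cv2.imwrite('pics/c0.png',x); cv2.imwrite('pics/c1.png',cv2.resize(y,(600,520),interpolation=2))
E
```

```text
grip [ 0.487 -0.065  0.106] [ 0.487 -0.07   0.106]
lever [ 0.535 -0.172  0.097] [ 0.531 -0.169  0.097]
hub [ 0.55  -0.072  0.06 ] [ 0.546 -0.07   0.06 ]
pot [0.536 0.174 0.07 ] [0.562 0.175 0.07 ]
jar [ 0.581 -0.317  0.055] [ 0.581 -0.315  0.055]
[ 0.452 -0.2    0.012]
[0.435 0.047 0.012]
[0.636 0.055 0.012]
[ 0.663 -0.194  0.012]
[ 0.652 -0.193  0.012]
[ 0.45  -0.207  0.012]
[0.434 0.041 0.012]
[0.641 0.06  0.012]
[[-0.913  0.407 -0.001]
 [ 0.407  0.913 -0.002]
 [-0.    -0.002 -1.   ]]
(array([0.19795559, 0.64983232, 0.38436034]), array([ 0.28252437, -0.11920419, -0.95184911])) 302.4532813980416 [0.27485078 0.61592436 0.22160484]
```

```bash
python3 -m pendant '[[[-0.5,-0.5,0,0,0,0,1],[-1,-1,0,0,0,0,1],[-1,-1,0,0,0,0,1],[-1,-1,0,0,0,0,1],[-1,-1,0,0,0,0,1],[-1,-1,0,0,0,0,1]]]' 20
for i in 1 2 3; do python3 -m pendant '[[[-0.5,-0.5,0,0,0,0,1],[-1,-1,0,0,0,0,1],[-1,-1,0,0,0,0,1],[-1,-1,0,0,0,0,1],[-1,-1,0,0,0,0,1]]]'; done
```

```text
time: 0.6
eef_pos: [0.3377, 0.4548, 0.2226]
tcp_rot: [0.663, 3.07, -0.002]
contact_force: [0.6, 0.2, 0.9]
opening: 0.0546
grip_force: 0.0
time: 1.02
eef_pos: [0.3993, 0.2929, 0.2224]
tcp_rot: [0.668, 3.068, -0.005]
contact_force: [0.2, -0.9, -1.2]
opening: 0.0221
grip_force: 0.0
time: 1.43
eef_pos: [0.4598, 0.1345, 0.2228]
tcp_rot: [0.669, 3.067, -0.004]
contact_force: [-0.4, -0.2, 1.2]
opening: 0.0008
grip_force: 0.0
time: 1.85
eef_pos: [0.5204, -0.0245, 0.2229]
tcp_rot: [0.668, 3.066, -0.006]
contact_force: [0.9, -0.8, 0.7]
opening: 0.0006
grip_force: 0.0
```

View pics/c1.png

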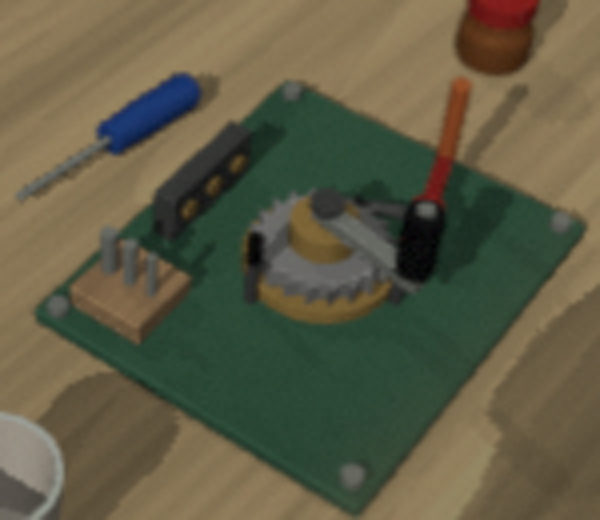

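```bash
python3 -m pendant '[[[-0.4,-0.4,0.1,0,0,-0.08,1],[-0.8,-0.8,0.18,0,0,-0.15,1],[-0.93,-0.93,0.18,0,0,-0.23,1],[-0.93,-0.93,0.18,0,0,-0.31,1],[-0.93,-0.93,0.18,0,0,-0.31,1],[-0.93,-0.93,0.18,0,0,-0.31,1],[-0.93,-0.93,0.18,0,0,-0.31,1]]]'
python3 - <<'E'
from h import *
s=ctrl.sense();c=cams.get_calibration('wrist');snap('wrist','w1.png')
print(s['eef_pos'],R.from_rotvec(s['tcp_rot']).as_matrix().round(3),s['joint_pos'])
import pickle;pickle.dump(c,open('w1.pkl','wb'))
E
```

```text
time: 2.43
eef_pos: [0.5748, -0.1633, 0.2001]
tcp_rot: [0.105, -3.139, -0.002]
contact_force: [0.2, 0.4, -0.3]
opening: 0.0002
grip_force: 0.0
[ 0.57483584 -0.16327293  0.20013637] [[-0.998 -0.067 -0.001]
 [-0.067  0.998  0.001]
 [ 0.001  0.001 -1.   ]] [-0.01472707  0.36803861  0.28914324  1.76362936 -0.12115798  1.02854601
  1.9568357 ]
```

View pics/w1.png

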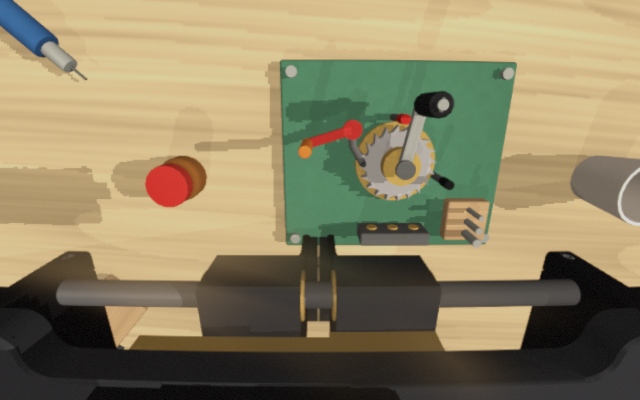

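The wrist view shows the lever top at (305,150), the grip top at (440,103), the hub at (405,169), the red stop at (401,118) and the pawl tip near (365,161).

```bash
python3 - <<'E'
from h import *
import pickle;c=pickle.load(open('w1.pkl','rb'))
for n,u,v,z in [('lever',305,150,.0965),('grip',441,103,.106),('hub',405,169,.06),('pawl',365,161,.036),('endst',400,118,.063),('pivot',353,130,.03),('c1',291,71,.014),('c2',508,73,.014),('c3',295,239,.014)]:
    print(n,atz(c,u,v,z).round(4))
E
```

```text
lever [ 0.5309 -0.178   0.0965]
grip [ 0.4833 -0.0689  0.106 ]
hub [ 0.5488 -0.076   0.06  ]
pawl [ 0.5476 -0.1138  0.036 ]
endst [ 0.4989 -0.0894  0.063 ]
pivot [ 0.5159 -0.1295  0.03  ]
c1 [ 0.4595 -0.2002  0.014 ]
c2 [0.4434 0.036  0.014 ]
c3 [ 0.6564 -0.1871  0.014 ]
```

```bash
python3 -m pendant '[[[0,-0.08,0.3,0,0,0,1],[0,-0.08,0.6,0,0,0,1],[0,-0.08,0.9,0,0,0,1],[0,-0.08,1,0,0,0,1],[0,-0.08,1,0,0,0,1]]]'
python3 -m pendant '[[[0,0,0.1,0,0,0,1],[0,0,0.15,0,0,0,1],[0,0,0.15,0,0,0,1]]]'
python3 -m pendant '[[[0.05,0,0,0,0,0,1],[0.1,0,0,0,0,0,1],[0.15,0,0,0,0,0,1],[0.2,0,0,0,0,0,1],[0.25,0,0,0,0,0,1],[0.3,0,0,0,0,0,1],[0.35,0,0,0,0,0,1],[0.38,0,0,0,0,0,1],[0.4,0,0,0,0,0,1],[0.4,0,0,0,0,0,1]]]'
python3 -m pendant '[[[0.02,0,0,0,0,0,1],[0.04,0,0,0,0,0,1],[0.04,0,0,0,0,0,1]]]'
```

```text
time: 2.9
eef_pos: [0.5728, -0.1712, 0.0779]
tcp_rot: [0.11, -3.133, -0.004]
contact_force: [-0.2, 0.1, 0.1]
opening: 0.0006
grip_force: 0.0
time: 3.15
eef_pos: [0.5752, -0.174, 0.0631]
tcp_rot: [-0.106, 3.139, 0.0]
contact_force: [0.6, -0.2, -0.1]
opening: -0.0
grip_force: 0.0
time: 3.98
eef_pos: [0.5271, -0.1786, 0.0635]
tcp_rot: [-0.104, 3.138, -0.002]
contact_force: [2.2, -4.0, 1.3]
opening: 0.0005
grip_force: 1.8
time: 4.23
eef_pos: [0.5221, -0.1782, 0.0631]
tcp_rot: [-0.105, 3.14, -0.0]
contact_force: [3.3, -3.3, 2.3]
opening: 0.0006
grip_force: 1.9
```

```bash
python3 -m pendant '[[[0.02,0,0,0,0,0,1],[0.04,0,0,0,0,0,1],[0.04,0,0,0,0,0,1]]]'
python3 - <<'E'
from h import *
im=snap('wrist','w2.png'); s=snap('side','s2.png')
a=cv2.resize(im[60:300,200:520],(640,480)); b=cv2.resize(s[120:220,340:440],(480,480),interpolation=2)
cv2.imwrite('pics/w2c.png',cv2.resize(np.hstack([a[:,:,::-1],b[:,:,::-1]]),(800,343)))
E
```

```text
time: 4.48
eef_pos: [0.5179, -0.1778, 0.063]
tcp_rot: [-0.106, 3.138, 0.001]
contact_force: [4.7, -1.7, 0.4]
opening: 0.0003
grip_force: 2.3
```

View pics/w2c.png

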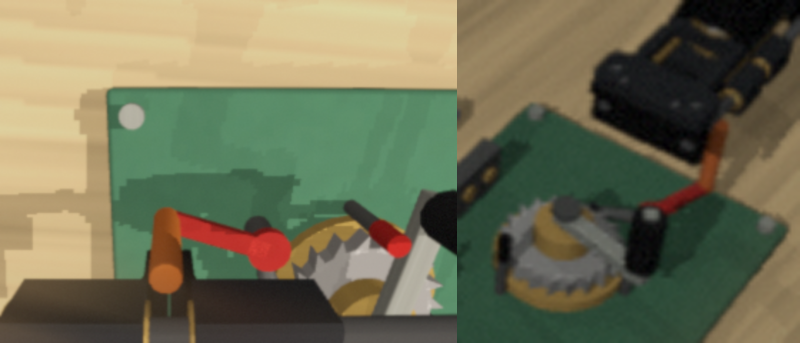

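The view shows the orange post squarely in front of the shut fingers and the lever swung most of the way. I'll keep pushing until the force shows the end of travel.

```bash
python3 -m pendant '[[[0.01,0,0,0,0,0,1],[0.02,0,0,0,0,0,1],[0.02,0,0,0,0,0,1]]]' | egrep 'eef|cont'
python3 -m pendant '[[[0.01,0,0,0,0,0,1],[0.02,0,0,0,0,0,1],[0.02,0,0,0,0,0,1]]]'| egrep 'eef|cont'
python3 - <<'E'
from h import *
c=cams.get_calibration('wrist');im=cams.snapshot('wrist')
h=cv2.cvtColor(im,cv2.COLOR_RGB2HSV); m=cv2.inRange(h,(6,150,120),(14,255,255)); m[:,:150]=0;m[:,420:]=0
n,l,st,ce=cv2.connectedComponentsWithStats(m)
for i in range(1,n):
    if st[i,4]>20: x,y,w,hh,a=st[i]; print(st[i],atz(c,x+w/2,y+hh-w/2,.0965).round(4))
print(ctrl.sense()['joint_torque'].round(1))
E
```

```text
eef_pos: [0.5178, -0.1779, 0.0632]
contact_force: [9.0, -1.2, -2.7]
eef_pos: [0.5176, -0.1778, 0.0633]
contact_force: [14.0, -1.3, -7.6]
[ 304  205   24   61 1031] [ 0.5019 -0.1804  0.0965]
[150 255  21  25 377] [ 0.5161 -0.2563  0.0965]
[  1.8 -43.7   4.8  -9.4   0.9   4.   -0. ]
```

The arm stopped at x=0.5178 as the force rose to 14 N, and the post is 29 mm over, so the lever is fully off. Next I back away and go over the grip.

```bash
python3 -m pendant '[[[-0.13,0,0,0,0,0,1],[-0.25,0,0,0,0,0,1],[-0.25,0,-0.3,0,0,0,1],[-0.25,0,-0.6,0,0,0,1],[-0.25,0,-0.9,0,0,0,1],[-0.25,0,-1,0,0,0,1],[-0.25,0,-1,0,0,0,0]]]' 3| egrep 'eef|cont'
python3 -m pendant '[[[0.15,0.3,0,0,0,0,0],[0.3,0.6,0,0,0,0,0],[0.44,0.9,0,0,0,0,0],[0.44,0.93,0,0,0,0,0],[0.44,0.93,0,0,0,0,0],[0.44,0.93,0,0,0,0,0]]]'
python3 - <<'E'
from h import *
c=cams.get_calibration('wrist');im=snap('wrist','w3.png')
s=ctrl.sense();print(s['eef_pos'],R.from_rotvec(s['tcp_rot']).as_matrix().round(3))
import pickle;pickle.dump(c,open('w3.pkl','wb'))
E
```

```text
eef_pos: [0.5426, -0.1763, 0.1854]
contact_force: [0.2, -0.5, -0.4]
time: 6.22
eef_pos: [0.481, -0.0688, 0.1816]
tcp_rot: [0.107, -3.136, -0.0]
contact_force: [1.2, 0.2, -0.2]
opening: 0.0385
grip_force: 0.0
[ 0.48158254 -0.06964769  0.18191933] [[-0.998 -0.066 -0.003]
 [-0.066  0.998 -0.   ]
 [ 0.003 -0.    -1.   ]]
```

View pics/w3.png

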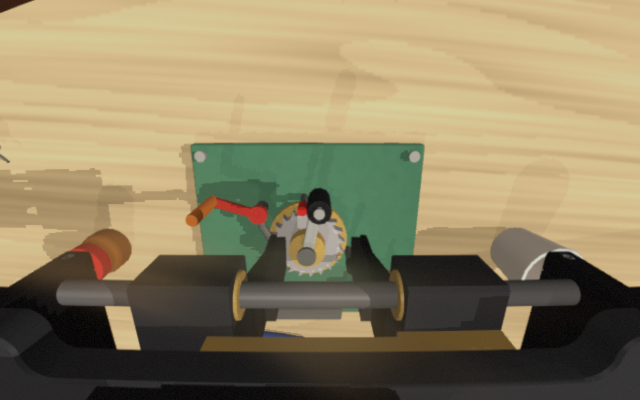

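The view shows the grip top at (319,214), midway between the fingers, with the hub at (307,256), the red stop at (302,210) and the lever well over.

```bash
python3 - <<'E'
from h import *
import pickle;c=pickle.load(open('w3.pkl','rb'))
for n,u,v,z in [('grip',319,213,.106),('hub',307,256,.06),('endst',302,210,.063)]:
    print(n,atz(c,u,v,z).round(4))
E
python3 -m pendant '[[[0,0,0.3,0,0,0,0],[0,0,0.6,0,0,0,0],[0,0,0.9,0,0,0,0],[0,0,0.95,0,0,0,0],[0,0,0.95,0,0,0,0],[0,0,0.95,0,0,0,0]]]' 3
```

```text
grip [ 0.4846 -0.0681  0.106 ]
hub [ 0.5503 -0.076   0.06  ]
endst [ 0.4983 -0.0838  0.063 ]
time: 6.77
eef_pos: [0.4831, -0.07, 0.0694]
tcp_rot: [-0.103, 3.14, -0.001]
contact_force: [0.6, 0.4, 0.3]
opening: 0.0436
grip_force: 0.0
```

```bash
python3 -m pendant '[[[0,0,0,0,0,0,0.3],[0,0,0,0,0,0,0.5],[0,0,0,0,0,0,0.6],[0,0,0,0,0,0,0.7],[0,0,0,0,0,0,0.7],[0,0,0,0,0,0,0.7]]]' 3
python3 - <<'E'
from h import *
for i in range(4): cams.snapshot('wrist'); s=ctrl.sense(); print(s['contact_force'].round(1),s['eef_pos'].round(4),s['opening'],s['grip_force'])
E
```

```text
time: 7.27
eef_pos: [0.483, -0.0682, 0.0697]
tcp_rot: [-0.106, 3.138, 0.001]
contact_force: [0.5, 1.7, 4.0]
opening: 0.0219
grip_force: 3.0
[0.6 2.7 4.7] [ 0.483  -0.0682  0.0696] 0.02185426430904927 2.9997135879239067
[0.  3.1 3.8] [ 0.483  -0.0682  0.0695] 0.022180355345490337 2.9997502343030646
[0.3 1.8 4.7] [ 0.4829 -0.0683  0.0694] 0.021598559788105737 2.999735134653747
[-0.3  3.   3.9] [ 0.4829 -0.0683  0.0693] 0.021891671642309627 2.999866880389658
```

```bash
python3 -m pendant '[[[0,0,0,0,0,0,0.7],[0,0,0,0,0,0,0.7],[0,0,0,0,0,0,0.7]]]' 30
cat > chk.py <<'E'
from h import *
F=[];P=[]
for i in range(4):
    im=cams.snapshot('wrist'); s=ctrl.sense(); F.append(s['contact_force']);P.append(s['eef_pos'])
print(np.mean(F,0).round(2),np.mean(P,0).round(5),s['joint_torque'].round(1),s['time'])
import sys
cv2.imwrite('pics/'+sys.argv[1],im[:,:,::-1])
E
python3 chk.py k0.png
python3 -m pendant '[[[0.0015,-0.0082,0,0,0,0,0.7],[0.0015,-0.0082,0,0,0,0,0.7]]]' >/dev/null; python3 chk.py k1.png
python3 -m pendant '[[[0.0015,-0.0082,0,0,0,0,0.7],[0.0015,-0.0082,0,0,0,0,0.7]]]' >/dev/null; python3 chk.py k2.png
```

```text
time: 7.72
eef_pos: [0.4829, -0.0683, 0.0693]
tcp_rot: [-0.106, 3.139, 0.001]
contact_force: [-0.2, 2.9, 5.7]
opening: 0.0213
grip_force: 30.0
[0.33 3.43 6.11] [ 0.48291 -0.0683   0.06926] [  1.6 -33.9   3.7 -14.1   0.7  -0.1  -0. ] 7.9167
[0.26 4.72 6.11] [ 0.48287 -0.06863  0.06926] [  2.4 -33.9   4.5 -14.1   0.9  -0.2  -0. ] 8.2833
[0.12 6.24 5.77] [ 0.48283 -0.06886  0.06926] [  3.2 -33.8   5.3 -14.    1.2  -0.2  -0. ] 8.65
```

```bash
for i in 3 4 5; do python3 -m pendant '[[[0.0015,-0.0082,0,0,0,0,0.7],[0.0015,-0.0082,0,0,0,0,0.7]]]' >/dev/null; python3 chk.py k$i.png; done
```

```text
[0.31 8.01 5.78] [ 0.48279 -0.06913  0.06926] [  3.9 -33.7   6.1 -14.    1.5  -0.3  -0. ] 9.0167
[0.71 9.24 6.25] [ 0.48273 -0.06953  0.06925] [  4.6 -33.7   6.8 -13.9   1.7  -0.3  -0. ] 9.3833
[ 0.67 10.14  6.16] [ 0.48264 -0.07027  0.06925] [  4.9 -33.7   7.  -13.9   1.8  -0.4  -0. ] 9.75
```

```bash
cat >> chk.py <<'E'
a=cv2.imread('pics/k0.png').astype(int);c=cams.get_calibration('wrist')
for p in ([.5476,-.1138,.036],[.543,-.132,.036]):
    u,v=proj(c,p).astype(int); print((u,v),'diff',abs(im[:,:,::-1].astype(int)-a)[v-8:v+9,u-8:u+9].mean().round(1))
E
for i in 6 7; do python3 -m pendant '[[[0.0015,-0.0082,0,0,0,0,0.7],[0.0015,-0.0082,0,0,0,0,0.7]]]' >/dev/null; python3 chk.py k$i.png; done
python3 - <<'E'
import cv2,numpy as np
cv2.imwrite('pics/kk.png',np.hstack([cv2.resize(cv2.imread(f'pics/k{i}.png')[150:300,200:400],(400,300)) for i in (0,7)]))
E
```

```text
[ 1.06 10.36  5.9 ] [ 0.48259 -0.07107  0.06925] [  5.1 -33.7   7.2 -13.9   1.9  -0.4  -0. ] 10.1167
(np.int64(257), np.int64(302)) diff 1.3
(np.int64(233), np.int64(296)) diff 1.2
[ 0.25 10.63  6.42] [ 0.48253 -0.07182  0.06926] [  5.3 -33.6   7.5 -13.9   2.   -0.4  -0. ] 10.4833
(np.int64(258), np.int64(302)) diff 1.2
(np.int64(234), np.int64(296)) diff 1.2
```

View pics/kk.png

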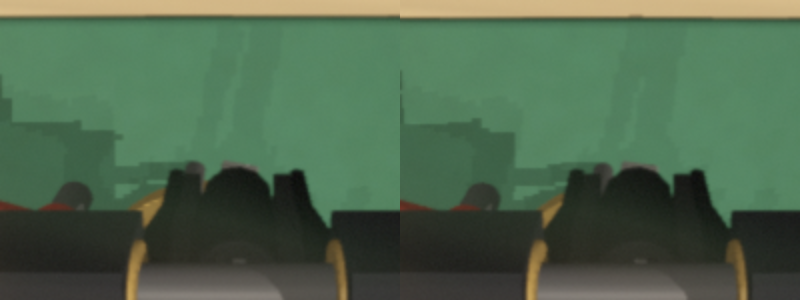

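The wrist camera cannot see the pawl from here, so I look with the fixed cameras.

```bash
python3 - <<'E'
from h import *
a=cams.get_calibration('scene');b=cams.get_calibration('side')
x=snap('scene','sc7.png');y=snap('side','si7.png')
u0=cv2.imread('pics/scene0.png')[:,:,::-1]
for p in ([.5476,-.1138,.036],[.543,-.132,.036]): print(proj(a,p).round(),proj(b,p).round())
f=lambda i,r,c,w:cv2.resize(i[r-w//2:r+w//2,c-w//2:c+w//2],(400,400),interpolation=2)
s2=cv2.imread('pics/s2.png')[:,:,::-1]
cv2.imwrite('pics/p7.png',np.hstack([f(x,165,300,70),f(y,180,385,70)])[:,:,::-1])
E
```

```text
[296. 167.] [381. 180.]
[293. 163.] [387. 177.]
```

View pics/p7.png

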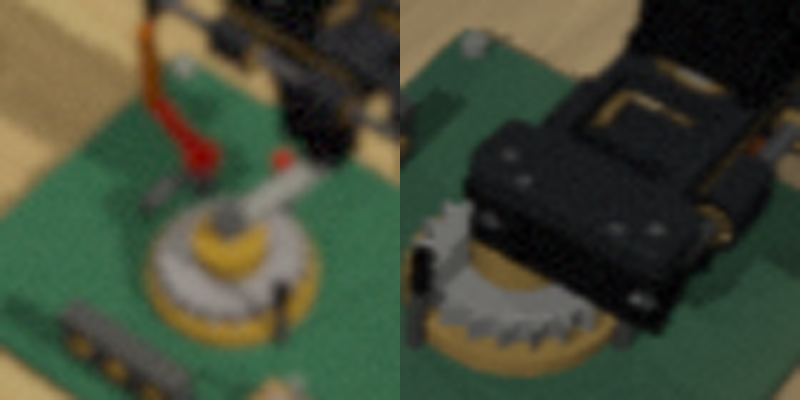

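The scene view shows the pawl tip at about pixel (291,166), with a clear green gap between it and the wheel. I'll check the distance by number.

```bash
python3 - <<'E'
from h import *
a=cams.get_calibration('scene')
t=atz(a,291,166,.036);h=atz(a,305.2,168.5,.06);print(t,h,np.hypot(*(t-h)[:2]))
E
python3 chk.py k8.png
```

```text
[ 0.55499283 -0.12825802  0.036     ] [ 0.54567872 -0.0752197   0.06      ] 0.05384993964010538
[ 0.62 10.94  5.59] [ 0.48251 -0.07181  0.06925] [  5.3 -33.6   7.5 -13.9   2.   -0.4  -0. ] 10.7833
(np.int64(258), np.int64(302)) diff 1.2
(np.int64(234), np.int64(296)) diff 1.2
```

The pawl is clear, at about 54 mm or more. Now I ease the crank back along its arc, turning the tool with it.

```bash
python3 -m pendant '[[[-0.001,0.006,0,0,0,0.008,0.7],[-0.002,0.018,0,0,0,0.022,0.7],[-0.004,0.03,0,0,0,0.035,0.7],[-0.006,0.045,0,0,0,0.053,0.7],[-0.008,0.06,0,0,0,0.071,0.7],[-0.01,0.075,0,0,0,0.089,0.7],[-0.014,0.09,0,0,0,0.106,0.7],[-0.018,0.104,0,0,0,0.123,0.7],[-0.021,0.117,0,0,0,0.139,0.7],[-0.024,0.129,0,0,0,0.153,0.7]]]'
python3 - <<'E'
from h import *
s=ctrl.sense();p=s['eef_pos'];M=R.from_rotvec(s['tcp_rot']).as_matrix()
d=p[:2]-[.548,-.0765];print(np.hypot(*d),np.degrees(np.arctan2(d[1],d[0])),(M.T@s['contact_force']).round(1),s['joint_pos'].round(2))
E
```

```text
time: 11.62
eef_pos: [0.4853, -0.0569, 0.0693]
tcp_rot: [0.27, 3.127, 0.005]
contact_force: [2.7, 9.9, 2.6]
opening: 0.0211
grip_force: 30.0
0.06566159059554968 162.63126180106704 [-1.  10.2 -2.5] [-0.2   0.38  0.28  2.13 -0.18  0.65  1.6 ]
```

```bash
cat > st.py <<'E'
from h import *
s=ctrl.sense();p=s['eef_pos'];M=R.from_rotvec(s['tcp_rot']).as_matrix()
d=p[:2]-[.548,-.0765];print(np.hypot(*d),np.degrees(np.arctan2(d[1],d[0])),(M.T@s['contact_force']).round(1),p,s['time'])
E
for i in 1 2; do python3 -m pendant '[[[-0.001,0.012,0,0,0,0.015,0.7],[-0.002,0.025,0,0,0,0.03,0.7],[-0.004,0.038,0,0,0,0.046,0.7],[-0.006,0.051,0,0,0,0.061,0.7],[-0.008,0.065,0,0,0,0.077,0.7],[-0.011,0.078,0,0,0,0.092,0.7],[-0.014,0.091,0,0,0,0.107,0.7],[-0.017,0.104,0,0,0,0.122,0.7],[-0.02,0.117,0,0,0,0.138,0.7],[-0.024,0.129,0,0,0,0.153,0.7]]]'>/dev/null; python3 st.py; done
```

```text
0.06571489724875712 149.147475549976 [-0.7  8.1 -1.2] [ 0.49158441 -0.04279942  0.06931599] 12.45
0.06578590595587219 135.62490451362115 [-1.5  8.   1.9] [ 0.50097777 -0.03049245  0.06935536] 13.2833
```

```bash
for i in 1 2; do python3 -m pendant '[[[-0.001,0.012,0,0,0,0.015,0.7],[-0.002,0.025,0,0,0,0.03,0.7],[-0.004,0.038,0,0,0,0.046,0.7],[-0.006,0.051,0,0,0,0.061,0.7],[-0.008,0.065,0,0,0,0.077,0.7],[-0.011,0.078,0,0,0,0.092,0.7],[-0.014,0.091,0,0,0,0.107,0.7],[-0.017,0.104,0,0,0,0.122,0.7],[-0.02,0.117,0,0,0,0.138,0.7],[-0.024,0.129,0,0,0,0.153,0.7]]]'>/dev/null; python3 st.py; done
python3 -m pendant '[[[-0.001,0.012,0,0,0,0.015,0.7],[-0.002,0.025,0,0,0,0.03,0.7],[-0.004,0.038,0,0,0,0.046,0.7],[-0.006,0.051,0,0,0,0.061,0.7],[-0.008,0.065,0,0,0,0.077,0.7],[-0.011,0.078,0,0,0,0.092,0.7]]]'>/dev/null; python3 st.py
```

```text
0.06590793545009956 122.16827327906425 [0.  7.7 1.5] [ 0.51291011 -0.02070972  0.06937239] 14.1167
0.066038500913167 108.74549431290195 [-0.5  6.1  2.3] [ 0.52677754 -0.01396448  0.06936602] 14.95
0.06614646505998094 100.74439361429926 [-0.2  6.3  1.2] [ 0.53566845 -0.01151317  0.06935084] 15.45
```

```bash
for i in 1 2 3; do python3 -m pendant '[[[-0.001,0.009,0,0,0,0.011,0.7],[-0.001,0.018,0,0,0,0.022,0.7],[-0.002,0.027,0,0,0,0.033,0.7],[-0.002,0.027,0,0,0,0.033,0.7]]]'>/dev/null; python3 st.py; done
```

```text
0.06618909499117984 97.66987318381283 [0.  7.2 1.8] [ 0.53916607 -0.01090306  0.06936687] 15.7833
0.0662203008538466 94.90926482771778 [-0.3  7.1  3.3] [ 0.542333   -0.01052263  0.06938197] 16.1167
0.06618203881584563 92.16728435707756 [0.2 7.2 1.6] [ 0.54549718 -0.0103653   0.06938654] 16.45
```

```bash
for i in 1 2 3 4; do python3 -m pendant '[[[0,0.006,0,0,0,0.007,0.7],[-0.001,0.012,0,0,0,0.015,0.7],[-0.001,0.012,0,0,0,0.015,0.7]]]'>/dev/null; python3 st.py; done
```

```text
0.06625142899739676 90.99809759442051 [0.8 6.5 2.1] [ 0.54684595 -0.01025862  0.06938499] 16.7
0.06622718754440747 89.75495163033203 [0.5 6.2 2.1] [ 0.54828325 -0.01027342  0.06939229] 16.95
0.06625437820800209 88.55080416807519 [1.3 6.2 1.7] [ 0.54967561 -0.01026681  0.06939214] 17.2
0.06627039139574464 87.39458390117139 [0.9 6.6 2.4] [ 0.55101248 -0.01029811  0.06940215] 17.45
```

```bash
for i in 1 2 3 4; do python3 -m pendant '[[[0,0.006,0,0,0,0.007,0.7],[-0.001,0.012,0,0,0,0.015,0.7],[-0.001,0.012,0,0,0,0.015,0.7]]]'>/dev/null; python3 st.py; done
```

```text
0.0662733418774752 87.31676309488157 [ 1.3  5.2 -1.2] [ 0.55110253 -0.01029932  0.06935193] 17.7
0.06630678490215064 87.22275366649869 [ 1.4  2.7 -4.8] [ 0.55121277 -0.0102711   0.06929487] 17.95
0.06628938580887402 87.07957066409891 [ 1.3  0.5 -8.2] [ 0.55137738 -0.01029671  0.06923455] 18.2
0.06633808692202262 86.91204959351225 [  2.6  -1.8 -11.2] [ 0.55157355 -0.01025823  0.06921478] 18.45
```

The crank met the rest stop at 87.3° and the hand force has faded to about zero. Now I open and lift away.

```bash
python3 -m pendant '[[[0,-0.006,0,0,0,0,0.7],[0,-0.006,0,0,0,0,0.5],[0,-0.006,0,0,0,0,0.3],[0,-0.006,0,0,0,0,0.2],[0,-0.006,0,0,0,0,0.2],[0,-0.006,0,0,0,0,0.2]]]' 5
python3 -m pendant '[[[0,0,-0.2,0,0,0,0.2],[0,0,-0.5,0,0,0,0.2],[0,0,-0.8,0,0,0,0.2],[0,0,-1,0,0,0,0.2],[0,0,-1,0,0,0,0.2],[0,0,-1,0,0,0,0.2]]]'
python3 -m pendant '[[[0.3,0,-0.3,0,0,0,0.2],[0.6,0,-0.6,0,0,0,0.2],[0.9,0,-0.6,0,0,0,0.2],[1,0,-0.6,0,0,0,0.2],[1,0,-0.6,0,0,0,0.2],[1,0,-0.6,0,0,0,0.2]]]'
python3 - <<'E'
from h import *
x=snap('scene','sc9.png');y=snap('side','si9.png')
f=lambda i,r,c,w:cv2.resize(i[r-w//2:r+w//2,c-w//2:c+w//2],(400,400),interpolation=2)
cv2.imwrite('pics/end.png',np.hstack([f(x,165,300,110),f(y,185,375,110)])[:,:,::-1])
E
```

```text
time: 18.95
eef_pos: [0.5515, -0.0106, 0.0682]
tcp_rot: [-2.278, -2.161, 0.003]
contact_force: [-0.1, -0.9, -0.2]
opening: 0.0336
grip_force: 0.0
time: 19.45
eef_pos: [0.5531, -0.0104, 0.1899]
tcp_rot: [2.278, 2.162, 0.003]
contact_force: [-0.7, 0.6, -0.5]
opening: 0.0346
grip_force: 0.0
time: 19.95
eef_pos: [0.5579, 0.1109, 0.259]
tcp_rot: [-2.274, -2.166, 0.006]
contact_force: [-0.2, -0.6, -0.3]
opening: 0.0351
grip_force: 0.0
```

View pics/end.png

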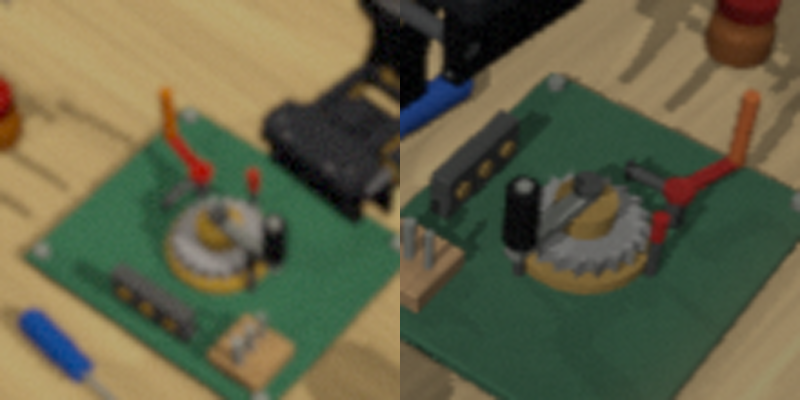

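Both views show the crank on the black rest stop (grip at crop (273,240) in the left view), the lever over, the pawl clear and the gripper free.

```bash
python3 -c "
from cell import job
print(job.hand_in())"
```

```text
the job is handed in; nothing more can be done
None
```

The job is handed in: the lever is off, the pawl sprang clear, and the crank was eased back in hand onto the black rest stop and let go; the bystanders were not touched, and the result of the judging was not shown.

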